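# Shut and lock the sliding-lid tool box

### The arm

A 6-joint arm with a two-finger parallel gripper is mounted at the origin on a cart in front of the work surface, level with it; the furniture and walls round the work are solid. World frame = base frame: x ahead of the robot, y to its left, z up, the work surface at z = 0. Lengths are in mm, angles in rad, forces in N, time in s.
With the tool pointing down it reaches from about 225 to 875 mm from the base axis. Payload 3.4 kg.
Tool frame: the origin (TCP) lies on the centre line of the jaws, within the pads' length; the fingertips stand 11 mm ahead of it and the grasp point (between the pads) lies 8 mm behind it (tip_reach is the distance from the TCP to the fingertips, in mm); z points along the fingers, y is the line along which they close (so a half turn about z gives the same grasp; the last joint's range is limited). The gripper opens to 85 mm and grips with 20 to 120 N. Pads are 22 mm wide; open, the fingers measure 114 mm over their backs; the gripper's body (76 mm by 85 mm) begins 54 mm behind the grasp point. The pads swing forward as they close: fully open they stand 13 mm farther back than shut.
Start: joints at [-1.396, 0.276, 1.505, -0, 1.361, -0.121], TCP at [167.614, -550.061, 242.328] pointing down, gripper open.
Joint ranges: [-2.89, 2.89], [-0.75, 2.08], [0.22, 2.7], [-1.18, 4.32], [0.11, 2.71], [-2.7, 2.7]. Speed limits (rad/s): [2.57, 2.57, 3.14, 3.14, 3.14, 3.14].

### API

Orientations are given as [roll, pitch, yaw] about the fixed x, y, z axes, in that order (R = Rz(yaw) Ry(pitch) Rx(roll)).
In Python, from cell import * gives the robot as it stands. The module is installed in compiled form; this text tells all that it offers.
- The arm moves only by the shell command python3 -m creep 'ROWS' [FORCE]. ROWS is JSON, a list of rows, each a list of 3 entries, a list of its own where there are three numbers: the shift along the tool's x, y, z in m, then the turn about the tool's z in degrees, then the finger opening in m, from 0 to 0.0854. A call has exactly 5 rows; each row is the pose to reach, as a shift and turn from the pose commanded when the call began, along the tool's axes at that moment; what a row does not reach only later rows make up. A row lasts 1/10 s, in which the tool goes at most 50 mm and 8.59 degrees, less where a joint would pass 70% of its speed; a pose out of reach is approached as far as the arm can. A call with a gripper value outside its range is refused whole. The fingers move at their own pace and stop on an object; FORCE is the grip in N (left out, the last holds). Time passes only in rows, so rows that repeat a pose let the fingers close, or fill a call up. It gives the time, the measured TCP pose, the force, the opening and the grip force at its end, in the units of the state.
- state(): the state, without advancing time (a new reading comes with each control period).
- camera(name): name is "side" or "top" or "wrist"; returns (picture, depth): 480x640x3 uint8, blue, green, red; 480x640 float32, mm along the optical axis (not along the pixel's ray), 0 where there is no reading.
- camera_info(name): a dict with "K" (3x3 intrinsics, pixels), "world_from_camera" (4x4, takes a point from camera to world coordinates). Camera axes: x right, y down, z forward; pixel columns grow to the right and rows downward; lengths in mm; the calibration is good to about 2 mm. A picture is of the moment at which its call begins: read the wrist's pose just before it. camera_info takes no time and is no camera call; for the wrist camera it gives the pose at the moment of the call.
- job_done(): hands the job in; it is judged then, once.
The state is a dict: "time_s": time; "joints": joint angles; "dq": joint speeds; "joint_efforts": joint torques, N m; "tool_pos": TCP position; "orientation": TCP orientation; "contact_force": force on the tool from outside, world axes, zero at the start; "torque": the same for the moment, N m; "width": opening from 0.0 (shut) to 1.0 (fully open); "grip_force": force on a finger pad.
Only numpy, scipy, OpenCV 4.12 (cv2) and the standard library are available. Lean on these libraries where they do the work, as an engineer would, in place of code of your own. Each camera call takes 0.05 s, during which the arm holds its last target. There are 200 camera calls.

### The job

The lid of the small wooden tool box stands partly open. With the fingertips, push the lid fully home, and only then push the brass turn-button round until it lies straight across the lid behind its cross bar, so that the lid cannot slide open. Leave the box standing where it is, neither shoved along nor lifted, and leave the glue bottle, the wood block and the wax block alone.

Things in the scene. Friction and masses are not known exactly. Their poses are not given: they have to be found in the camera images.
- tool_box: Brown wooden box, 170 (x) x 116 (y) x 56 mm high, 2.4 kg, standing loose on a grey work board on the desk (board top at z = 10 mm) on four rubber feet (it begins to slide at roughly 10 to 20 N). Origin: centre of its underside, on the board. Its own x axis runs along its length, in the direction in which the lid closes; z is up. The lid slides in grooves under 5 mm lips along the two long sides; the lid's top is 50 mm above the board, the lips' top 56 mm.
- lid (a joint): How far the pale wooden lid is open, in m: 0 is fully home against its stop, growing to at most 0.115 as the lid slides along the box's -x and sticks out over that end. Friction about 2 N; it stays where it is left. The lid panel is 160 x 100 x 6 mm; its open end is 84 mm from the box's origin when home.
- lid_bar (a point): The point to push: centre of the outer (-x) face of the upright cross bar on top of the lid, a darker wooden bar 12 mm thick (x), 72 mm long (across the box, y) and 20 mm high, spanning 50 to 70 mm above the board; this point is 60 mm above the board. At lid 0 it lies at x = -56 mm, y = 0 in the box's frame. Its axes are the box's.
- turn_button (a joint): Angle of the brass turn-button in rad: 0 (its stop) lies straight across the lid, pointing along the box's -y, just outside the cross bar when the lid is home; at 1.57 it points along the box's -x, clear of the lid bar's way; it grows to at most 2.5 (pointing outward past the long side). Seen from above it turns clockwise as it opens, counter-clockwise as it closes. Friction about 0.04 N m; it stays where it is left.
- button_pivot (a point): Turning axis (vertical) of the turn-button, on the +y lip near the box's -x end: at x = -64, y = 52 mm in the box's frame, 64.5 mm above the board (half-way up the arm).
- button_tip (a point): Centre of the round tip (radius 7 mm) of the turn-button's arm, 60 mm from the pivot. The arm is a flat brass bar 10 mm wide, spanning 58.5 to 70.5 mm above the board, so that a fingertip must be 54 to 66 mm above the board to push its side; below it is the lid (top 50 mm) or, when open, the lip (56 mm) or nothing.
- glue_bottle: White glue bottle with a red cone top, 45 mm across, 104 mm high, standing loose beside the box on its -y side; origin at the centre of its underside. Not to be disturbed.
- wood_blank: Plain brown block of wood, 29 x 46 mm and 66 mm high, standing loose on end beside the box on its +y side; origin at the centre of its underside. Not to be disturbed.
- wax_block: Orange-brown block of wax, 30 x 56 x 22 mm high, lying loose beyond the box's -x end; origin at the centre of its underside. Not to be disturbed.

How it is judged:
By the outcome, as a careful person would: the job done as asked, in the order asked, and still so for the second after the job is handed in, with the robot touching nothing.
It also fails if it takes over 42 s, if anything falls off the work surface, if the arm or the gripper's body presses on something with over 40 N, if the wrist force passes 120 N, or if a joint passes its speed limit or range.

## Working session

There is one attempt and no reset: what is moved stays moved. The work goes in short steps, Python scripts to look and compute and a shell command to move; the robot and the scene stay as the last step left them, time stands still between calls to the robot, and variables do not carry over. Pictures are saved under pics/ and viewed, at most 10 in all, crops included, and the job is handed in when it is done.

```bash
mkdir -p pics; python3 - <<'E'
from cell import *
import cv2,numpy as np
np.set_printoptions(suppress=True,precision=3)
s=state();print(s)
for n in("top","side"):
    p,d=camera(n);cv2.imwrite(f"pics/{n}0.png",p);np.save(f"pics/{n}0d.npy",d);i=camera_info(n);print(n,np.array(i["K"]),np.array(i["world_from_camera"]))
E
```

```text
{'time_s': 0.0, 'joints': array([-1.396,  0.277,  1.506, -0.   ,  1.361, -0.121]), 'dq': array([-0.001,  0.001, -0.001, -0.001,  0.001,  0.   ]), 'joint_efforts': array([  0.002, -41.676, -24.58 ,  -0.   ,   0.011,   0.   ]), 'tool_pos': array([ 167.525, -549.507,  241.443]), 'orientation': array([-3.14 , -0.   ,  0.296]), 'contact_force': array([-0.13 , -0.458,  0.588]), 'torque': array([ 0.001, -0.018,  0.03 ]), 'grip_force': 0.0, 'width': 1.0032576605408359}
top [[543.02    0.    328.638]
 [  0.    543.02  238.837]
 [  0.      0.      1.   ]] [[ -0.025  -0.992   0.123 473.761]
 [ -1.      0.023  -0.016  61.737]
 [  0.013  -0.123  -0.992 912.85 ]
 [  0.      0.      0.      1.   ]]
side [[434.965   0.    315.732]
 [  0.    434.965 231.664]
 [  0.      0.      1.   ]] [[   0.995   -0.021    0.1    490.262]
 [  -0.101   -0.362    0.927 -722.986]
 [   0.017   -0.932   -0.363  398.099]
 [   0.       0.       0.       1.   ]]
```

View pics/top0.png

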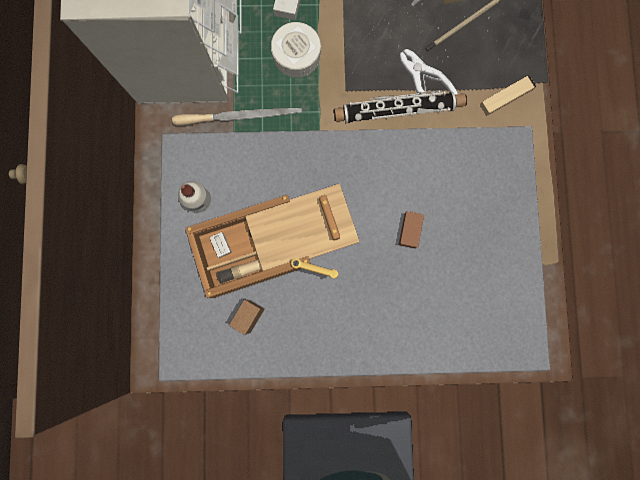

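View pics/side0.png

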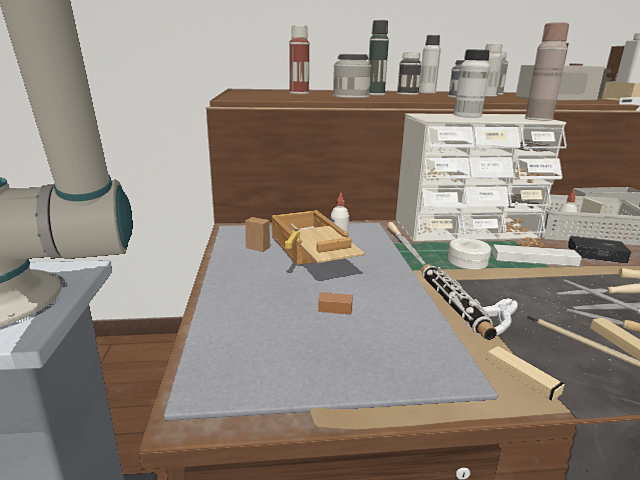

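```bash
python3 - <<'E'
import cv2
p=cv2.imread("pics/top0.png")[165:345,175:430];cv2.imwrite("pics/c0.png",cv2.resize(p,None,fx=3,fy=3,interpolation=cv2.INTER_CUBIC))
E
```

```text
(no output)
```

View pics/c0.png

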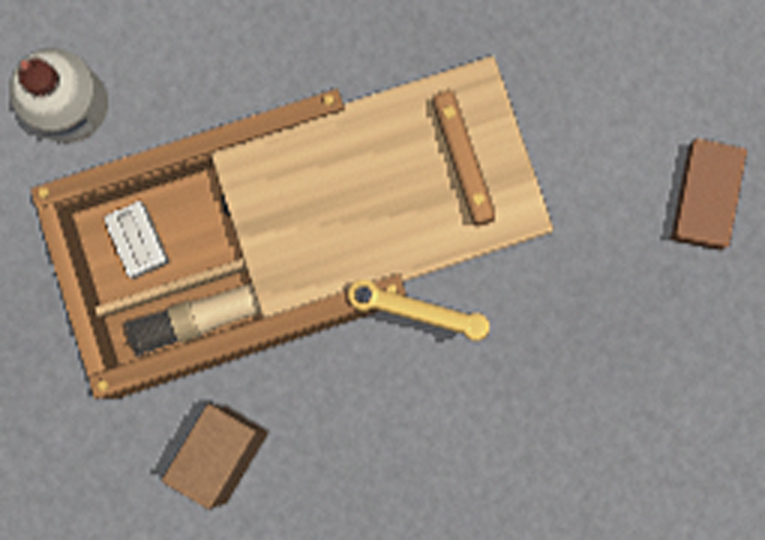

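```bash
cat >h.py <<'E'
from cell import *
import cv2,numpy as np
np.set_printoptions(suppress=True,precision=1)
def cast(n,uv,z,info=None):
    i=info or camera_info(n);K=np.array(i["K"]);T=np.array(i["world_from_camera"])
    d=T[:3,:3]@np.linalg.solve(K,[uv[0],uv[1],1]);o=T[:3,3]
    return o+d*(z-o[2])/d[2]
E
python3 - <<'E'
from h import *
P=dict(c1=(32,192,66),c2=(98,398,66),c3=(340,92,66),c4=(403,275,66),piv=(363,295,80.5),tip=(479,326,80.5),b1=(456,92,80),b2=(494,218,80),l1=(493,57,60),l2=(552,230,60),w1=(697,140,32),w2=(747,150,32),w3=(727,248,32),w4=(676,240,32),k1=(267,432,76),k2=(210,400,76),k3=(160,475,76),bot=(40,75,114))
Q={k:cast("top",(175+u/3,165+v/3),z)[:2] for k,(u,v,z) in P.items()}
for k in Q:print(k,Q[k])
a=lambda p,q:np.degrees(np.arctan2(*(Q[q]-Q[p])[::-1]))
print("yaw",a("c3","c1"),a("c4","c2"),a("c1","c2")-90,a("l1","l2")-90,a("b1","b2")-90)
for p,q in(("c1","c2"),("c1","c3"),("c2","c4"),("piv","tip"),("b1","b2")):print(p,q,np.linalg.norm(Q[p]-Q[q]))
y=np.radians(np.mean([a("c3","c1"),a("c4","c2"),a("c1","c2")-90,a("l1","l2")-90]))%(2*np.pi)
R=np.array([[np.cos(y),-np.sin(y)],[np.sin(y),np.cos(y)]])
print("yaw",np.degrees(y))
C=[Q["c1"]-R@[85,-58],Q["c2"]-R@[85,58],Q["c3"]-R@[-85,-58],Q["c4"]-R@[-85,58],Q["piv"]-R@[-64,52]]
print(np.array(C));c=np.mean(C,0);print(c)
for k in Q:print(k,R.T@(Q[k]-c))
E
```

```text
c1 [599.3 272.3]
c2 [491.2 237.6]
c3 [648.9 110.5]
c4 [551.1  79.2]
piv [540.   99.6]
tip [522.7  40.6]
b1 [644.7  49.4]
b2 [578.2  31.4]
l1 [667.4  28.8]
l2 [573.6   0.3]
w1 [624.7 -83.1]
w2 [ 618.5 -110.3]
w3 [564.7 -96.9]
w4 [569.8 -69.2]
k1 [471.7 149.8]
k2 [488.6 178.6]
k3 [451.4 204.1]
bot [651.  256.8]
yaw 107.0467180494381 110.69402013380888 -252.21608596737263 -253.06237974711172 -254.90059717805926
c1 c2 113.4997270670385
c1 c3 169.27233352477035
c2 c4 169.35928131999265
piv tip 61.411539023843915
b1 b2 68.89793998568692
yaw 288.11556811719066
[[628.  371.1]
 [409.7 300.4]
 [730.5  47.7]
 [522.4 -19.6]
 [510.5  22.6]]
[560.2 144.4]
c1 [-109.4   76.9]
c2 [-110.   -36.6]
c3 [59.9 73.8]
c4 [ 59.2 -29. ]
piv [ 36.4 -33.2]
tip [ 87.  -67.9]
b1 [116.6  50.7]
b2 [113.  -18.1]
l1 [143.2  65.9]
l2 [141.2 -32.1]
w1 [236.3  -9.4]
w2 [260.2 -23.8]
w3 [230.7 -70.7]
w4 [206.  -57.3]
k1 [-32.6 -82.5]
k2 [-54.8 -57.4]
k3 [-90.6 -84.8]
bot [-78.6 121.2]
```

The top view shows the box at about (570, 174) with yaw about 107°, the lid about 84 mm open and the button at about 2.16 rad. The bar is at crop px (475,155), the pivot at (363,295) and the tip at (479,326). The tool's y axis already runs along the box's −x, so no turn is needed.

```bash

python3 -m creep '[[[0.039,-0.025,0],0,0],[[0.079,-0.051,0],0,0],[[0.119,-0.076,0],0,0],[[0.158,-0.102,0],0,0],[[0.198,-0.127,0],0,0]]' 40
python3 -m creep '[[[0.039,-0.025,0],0,0],[[0.079,-0.051,0],0,0],[[0.119,-0.076,0],0,0],[[0.158,-0.102,0],0,0],[[0.198,-0.127,0],0,0]]'
python3 -m creep '[[[0.039,-0.025,0],0,0],[[0.079,-0.051,0],0,0],[[0.119,-0.076,0],0,0],[[0.158,-0.102,0],0,0],[[0.198,-0.127,0],0,0]]'
python3 -m creep '[[[0,0,0.01],0,0],[[0,0,0.02],0,0],[[0,0,0.02],0,0],[[0,0,0.02],0,0],[[0,0,0.02],0,0]]'
python3 - <<'E'
from h import *
s=state();print(s["tool_pos"],np.round(s["orientation"],3),s["width"],s["contact_force"])
i=camera_info("wrist");p,d=camera("wrist");cv2.imwrite("pics/w1.png",p);np.save("pics/w1d.npy",d);np.savez("pics/w1i.npz",**i)
E
```

```text
time_s: 0.6
tool_pos: [320.6, -369.0, 242.0]
orientation: [-3.141, 0.0, 0.295]
contact_force: [1.5, -1.4, -0.2]
width: 0.146
grip_force: 0.0
time_s: 1.1
tool_pos: [473.0, -189.8, 242.1]
orientation: [-3.141, 0.0, 0.296]
contact_force: [0.3, -0.3, -0.1]
width: -0.002
grip_force: 0.0
time_s: 1.6
tool_pos: [625.4, -10.6, 241.8]
orientation: [-3.141, 0.001, 0.296]
contact_force: [0.5, -0.9, 0.3]
width: 0.004
grip_force: 0.0
time_s: 2.1
tool_pos: [624.4, -13.6, 222.8]
orientation: [3.141, -0.0, 0.294]
contact_force: [-0.2, 0.3, -0.1]
width: 0.003
grip_force: 0.0
[624.4 -13.6 222.8] [ 3.1 -0.   0.3] 0.0030627104903566617 [-0.2  0.3 -0.1]
```

View pics/w1.png

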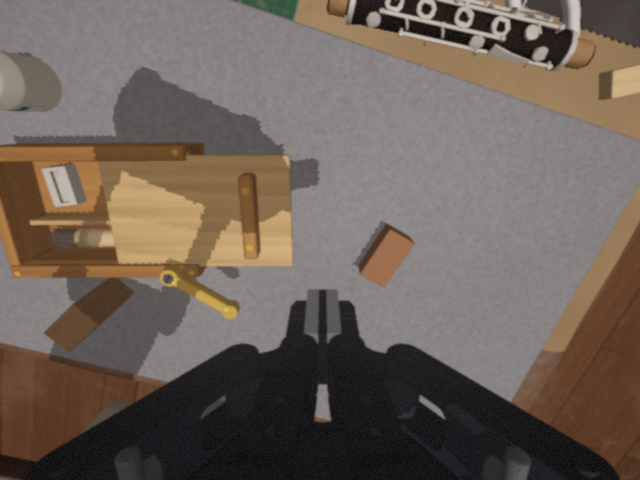

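The wrist view shows the box square to the image. The bar's outer edge is at about x=257 (y 174 to 257), the pivot at (169,278), the button tip at (231,311) and the fingertips at (323,300).

```bash
python3 - <<'E'
from h import *
i=dict(np.load("pics/w1i.npz"));d=np.load("pics/w1d.npy")
T=i["world_from_camera"];K=i["K"]
t=np.array([.294]);ux=np.array([-.297,.955]);uy=np.array([-.955,-.297]);c=np.array([570,174.5])
for k,uv,z in(("b1",(255.5,174),80),("b2",(258.5,257),80),("piv",(169,278),80.5),("tip",(231,311),80.5),("lid1",(291,156),60),("lid2",(293,266),60),("lip-x-y",(204,145),66),("lip+y",(197,277),66)):
    w=cast("",uv,z,i)[:2];print(k,w,ux@(w-c),uy@(w-c))
def pt(u,v):
    z=d[v,u];return T[:3,:3]@(np.linalg.solve(K,[u,v,1])*z)+T[:3,3]
tp=np.array([624.4,-13.6])
for v in(294,310,330,345):
    for u in range(280,366,6):
        w=pt(u,v);
        if w[2]>120:print(v,u,"z%.0f"%w[2],"x%.1f y%.1f"%(ux@(w[:2]-tp),uy@(w[:2]-tp)))
E
```

```text
b1 [649.5  49.8] -142.69453830598414 -38.865388930588
b2 [582.2  31.2] -140.49395269334207 30.908196121541494
piv [541.1 100.5] -62.12641246900553 49.590382735741855
tip [525.   42.5] -112.70018926182814 82.21525238607373
lid1 [668.6  28. ] -169.20894076682612 -50.62634125832525
lid2 [574.    0.3] -167.5222927319538 47.878205033366356
lip-x-y [657.4  96.7] -100.26584825768927 -60.31150883010494
lip+y [540.9  81. ] -80.62216358838297 55.50247149337188
294 310 z221 x6.3 y-11.3
294 316 z221 x3.7 y-11.3
294 322 z220 x1.1 y-11.2
294 328 z220 x-1.4 y-11.1
294 334 z220 x-4.0 y-11.2
310 292 z225 x13.8 y-6.3
310 298 z226 x11.2 y-6.9
310 304 z226 x8.7 y-7.0
310 310 z234 x5.8 y-11.3
310 316 z233 x3.5 y-11.0
310 322 z233 x1.1 y-10.6
310 328 z234 x-1.2 y-11.5
310 334 z233 x-3.6 y-10.5
310 340 z226 x-6.3 y-6.9
310 346 z225 x-8.9 y-6.3
310 352 z226 x-11.3 y-6.8
330 292 z241 x12.4 y-7.2
330 298 z241 x10.1 y-7.2
330 304 z247 x7.5 y-11.2
330 310 z247 x5.4 y-10.8
330 316 z248 x3.2 y-11.2
330 322 z248 x1.1 y-11.3
330 328 z248 x-1.0 y-11.4
330 334 z247 x-3.1 y-10.9
330 340 z247 x-5.3 y-10.5
330 346 z241 x-7.8 y-7.0
330 352 z241 x-10.1 y-6.8
330 358 z241 x-12.4 y-6.5
345 280 z257 x14.9 y-11.8
345 286 z257 x12.9 y-11.9
345 292 z257 x10.9 y-11.8
345 298 z258 x8.9 y-12.7
345 304 z257 x7.0 y-12.1
345 310 z257 x5.1 y-11.5
345 316 z257 x3.1 y-11.9
345 322 z249 x1.2 y-6.2
345 328 z250 x-1.0 y-6.4
345 334 z257 x-2.8 y-11.8
345 340 z258 x-4.8 y-12.1
345 346 z258 x-6.7 y-12.6
345 352 z258 x-8.6 y-12.5
345 358 z257 x-10.7 y-11.4
345 364 z257 x-12.7 y-11.6
```

```bash

python3 -m creep '[[[0.001,0,0.035],0,0],[[0.003,0,0.075],0,0],[[0.004,0,0.115],0,0],[[0.004,0,0.135],0,0],[[0.004,0,0.142],0,0]]'
python3 -m creep '[[[0,-0.008,0],0,0],[[0,-0.016,0],0,0],[[0,-0.024,0],0,0],[[0,-0.029,0],0,0],[[0,-0.033,0],0,0]]'
python3 -m creep '[[[0,-0.003,0],0,0],[[0,-0.006,0],0,0],[[0,-0.009,0],0,0],[[0,-0.013,0],0,0],[[0,-0.017,0],0,0]]'
python3 -m creep '[[[0,-0.004,0],0,0],[[0,-0.008,0],0,0],[[0,-0.012,0],0,0],[[0,-0.016,0],0,0],[[0,-0.02,0],0,0]]'
python3 - <<'E'
from h import *
p,d=camera("wrist");cv2.imwrite("pics/w2.png",p)
print(state()["tool_pos"],state()["contact_force"])
E
```

```text
time_s: 2.65
tool_pos: [626.9, -11.7, 78.1]
orientation: [-3.14, 0.004, 0.295]
contact_force: [-0.5, 0.1, 0.4]
width: 0.001
grip_force: 0.0
time_s: 3.15
tool_pos: [619.2, 21.1, 81.3]
orientation: [3.141, -0.002, 0.297]
contact_force: [-0.2, 0.7, 0.1]
width: 0.002
grip_force: 0.0
time_s: 3.65
tool_pos: [614.2, 36.1, 80.3]
orientation: [3.141, -0.0, 0.296]
contact_force: [0.6, -3.2, -0.4]
width: -0.002
grip_force: 1.1
time_s: 4.15
tool_pos: [608.1, 56.0, 80.3]
orientation: [3.141, -0.0, 0.296]
contact_force: [0.3, -2.2, 1.8]
width: -0.001
grip_force: 1.1
[607.9  56.6  80.3] [ 0.5 -1.8  0.6]
```

View pics/w2.png

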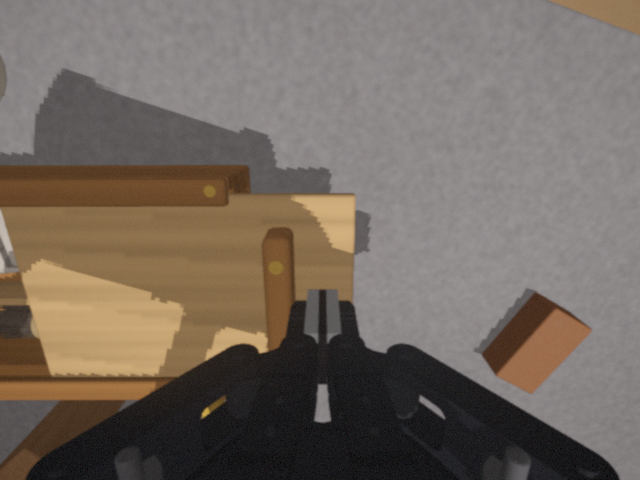

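The fingers are against the bar (px 290,300) and the lid is sliding at about 2 N, with roughly 54 mm to go.

```bash

python3 -m creep '[[[0,-0.004,0],0,0],[[0,-0.008,0],0,0],[[0,-0.012,0],0,0],[[0,-0.016,0],0,0],[[0,-0.02,0],0,0]]'
python3 -m creep '[[[0,-0.004,0],0,0],[[0,-0.008,0],0,0],[[0,-0.012,0],0,0],[[0,-0.016,0],0,0],[[0,-0.02,0],0,0]]'
python3 -m creep '[[[0,-0.002,0],0,0],[[0,-0.004,0],0,0],[[0,-0.006,0],0,0],[[0,-0.008,0],0,0],[[0,-0.009,0],0,0]]'
python3 -m creep '[[[0,-0.0005,0],0,0],[[0,-0.001,0],0,0],[[0,-0.0015,0],0,0],[[0,-0.002,0],0,0],[[0,-0.0025,0],0,0]]'
```

```text
time_s: 4.7
tool_pos: [602.2, 75.1, 80.3]
orientation: [3.142, 0.0, 0.296]
contact_force: [0.1, -1.7, -0.0]
width: -0.0
grip_force: 1.1
time_s: 5.2
tool_pos: [596.4, 94.2, 80.3]
orientation: [3.142, 0.0, 0.296]
contact_force: [-0.4, -2.1, 1.1]
width: -0.0
grip_force: 1.2
time_s: 5.7
tool_pos: [593.8, 102.7, 80.3]
orientation: [3.142, 0.0, 0.296]
contact_force: [-0.2, -2.4, 0.4]
width: 0.0
grip_force: 1.1
time_s: 6.2
tool_pos: [593.1, 104.9, 80.3]
orientation: [3.142, 0.0, 0.296]
contact_force: [0.2, -2.4, 1.2]
width: -0.004
grip_force: 1.1
```

```bash

python3 -m creep '[[[0,-0.0004,0],0,0],[[0,-0.0008,0],0,0],[[0,-0.0012,0],0,0],[[0,-0.0016,0],0,0],[[0,-0.002,0],0,0]]' | sed -n '2p;4p'
```

```text
tool_pos: [592.5, 106.9, 80.3]
contact_force: [-0.6, -2.3, 1.6]
```

```bash

python3 -m creep '[[[0,-0.0003,0],0,0],[[0,-0.0006,0],0,0],[[0,-0.0009,0],0,0],[[0,-0.0012,0],0,0],[[0,-0.0014,0],0,0]]' | sed -n '2p;4p'
```

```text
tool_pos: [592.1, 108.2, 80.3]
contact_force: [-0.8, -3.3, 0.5]
```

```bash

python3 -m creep '[[[0,-0.0002,0],0,0],[[0,-0.0004,0],0,0],[[0,-0.0006,0],0,0],[[0,-0.0008,0],0,0],[[0,-0.001,0],0,0]]' | sed -n '2p;4p'
```

```text
tool_pos: [591.9, 109.1, 80.2]
contact_force: [-1.2, -2.5, 2.0]
```

```bash

python3 -m creep '[[[0,-0.0002,0],0,0],[[0,-0.0004,0],0,0],[[0,-0.0006,0],0,0],[[0,-0.0008,0],0,0],[[0,-0.001,0],0,0]]' | sed -n '2p;4p'
```

```text
tool_pos: [591.6, 110.1, 80.3]
contact_force: [-0.6, -2.7, 0.9]
```

```bash

python3 - <<'E'
from h import *
p,d=camera("top");cv2.imwrite("pics/c1.png",cv2.resize(p[165:345,175:430],None,fx=3,fy=3,interpolation=cv2.INTER_CUBIC))
print(np.mean([state()["contact_force"] for _ in range(5)],0))
E
```

```text
[-0.3 -2.4  0.2]
```

View pics/c1.png

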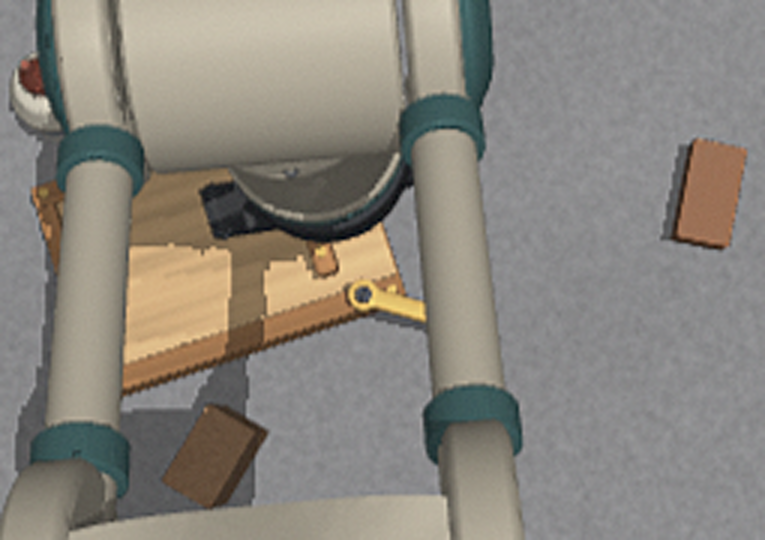

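The lid is nearly home, with the bar end at (322,262). The pivot is unchanged at (363,295), so the box has not moved. I'll keep creeping until the force rises.

```bash

python3 -m creep '[[[0,-0.0002,0],0,0],[[0,-0.0004,0],0,0],[[0,-0.0006,0],0,0],[[0,-0.0008,0],0,0],[[0,-0.001,0],0,0]]' | sed -n '2p;4p'
```

```text
tool_pos: [591.4, 110.4, 80.3]
contact_force: [-0.8, -5.5, 0.9]
```

```bash

python3 -m creep '[[[0,-0.0002,0],0,0],[[0,-0.0004,0],0,0],[[0,-0.0006,0],0,0],[[0,-0.0008,0],0,0],[[0,-0.001,0],0,0]]' | sed -n '2p;4p'
```

```text
tool_pos: [591.4, 110.5, 80.3]
contact_force: [0.1, -7.4, 1.4]
```

The force rose to 7 N with no further motion, so the lid is home against its stop. Next I back off, rise, and go over to the far side of the turn-button.

```bash

python3 -m creep '[[[0,0.01,0],0,0],[[0,0.025,0],0,0],[[0,0.025,-0.025],0,0],[[0,0.025,-0.05],0,0],[[0,0.025,-0.05],0,0]]' | sed -n '2p;4p'
python3 -m creep '[[[-0.02,-0.004,0],0,0],[[-0.045,-0.008,0],0,0],[[-0.07,-0.013,0],0,0],[[-0.095,-0.018,0],0,0],[[-0.104,-0.019,0],0,0]]' | sed -n '2p;4p'
python3 -m creep '[[[0,0,0],0,0],[[0,0,0],0,0],[[0,0,0],0,0],[[0,0,0],0,0],[[0,0,0],0,0]]' | sed -n '2p;4p'
python3 - <<'E'
from h import *
p,d=camera("wrist");cv2.imwrite("pics/w3.png",p)
i=camera_info("wrist");np.savez("pics/w3i.npz",**i)
w=state()["tool_pos"][:2]-[570,174.5];print(w@[-.297,.955],w@[-.955,-.297])
E
```

```text
tool_pos: [601.4, 87.9, 133.7]
contact_force: [0.2, 0.4, 1.1]
tool_pos: [490.3, 75.9, 129.4]
contact_force: [0.7, 0.9, 0.3]
tool_pos: [494.0, 76.0, 130.1]
contact_force: [-0.1, -0.3, 1.3]
-71.42180863134277 102.04005319260901
```

View pics/w3.png

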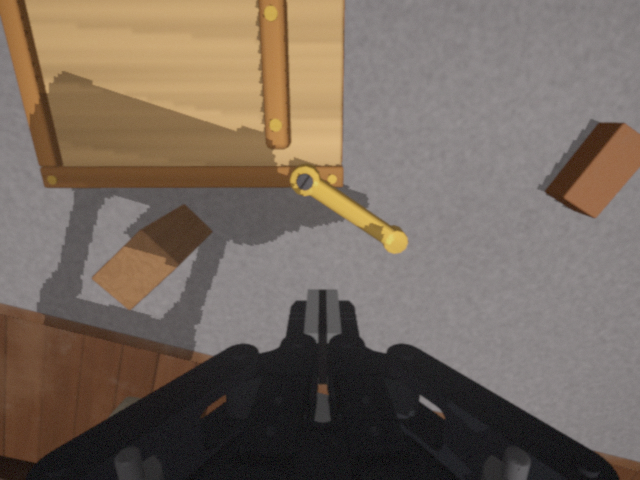

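The lid is home, with its end flush with the lips at px x≈343. The button pivot is at (305,181) and its tip at (396,241), and the fingertips at (323,300) are on the correct side. I'll descend and sweep.

```bash

python3 -m creep '[[[0,0,0.015],0,0],[[0,0,0.03],0,0],[[0,0,0.042],0,0],[[0,0,0.049],0,0],[[0,0,0.049],0,0]]' | sed -n '2p;4p'
python3 -m creep '[[[0.006,0.005,0],0,0],[[0.012,0.01,0],0,0],[[0.02,0.019,0],0,0],[[0.027,0.024,0],0,0],[[0.034,0.028,0],0,0]]' | sed -n '2p;4p'
python3 -m creep '[[[0.005,0.002,0],0,0],[[0.009,0.0045,0],0,0],[[0.014,0.0055,0],0,0],[[0.02,0.0065,0],0,0],[[0.026,0.006,0],0,0]]' | sed -n '2p;4p'
python3 - <<'E'
from h import *
p,d=camera("wrist");cv2.imwrite("pics/w4.png",p)
w=state()["tool_pos"][:2]-[570,174.5];print(w@[-.297,.955],w@[-.955,-.297])
E
```

```text
tool_pos: [492.7, 76.0, 80.4]
contact_force: [0.5, -0.0, -0.4]
tool_pos: [534.7, 58.6, 81.3]
contact_force: [-0.7, 1.4, 0.5]
tool_pos: [561.0, 60.9, 81.3]
contact_force: [-1.3, -0.0, 1.0]
-105.92602789622461 40.95239823423084
```

View pics/w4.png

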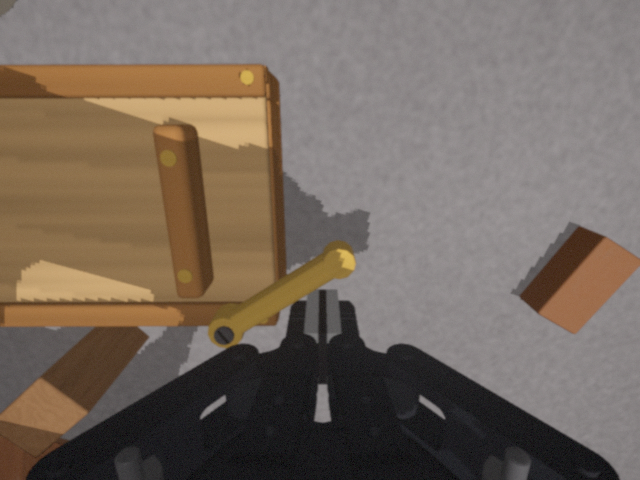

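The arm has swung round and now points from (225,333) to (345,258), in contact with the fingers. I'll continue the sweep.

```bash

python3 -m creep '[[[0.006,-0.0015,0],0,0],[[0.012,-0.0045,0],0,0],[[0.018,-0.008,0],0,0],[[0.022,-0.0125,0],0,0],[[0.026,-0.0175,0],0,0]]' | sed -n '2p;4p'
python3 -m creep '[[[0.001,-0.001,0],0,0],[[0.002,-0.002,0],0,0],[[0.003,-0.003,0],0,0],[[0.003,-0.0035,0],0,0],[[0.003,-0.004,0],0,0]]' | sed -n '2p;4p'
```

```text
tool_pos: [580.8, 85.7, 81.4]
contact_force: [-1.1, -1.4, 0.1]
tool_pos: [582.3, 89.9, 81.4]
contact_force: [0.3, -0.7, -0.1]
```

```bash

python3 -m creep '[[[0,-0.0004,0],0,0],[[0,-0.0008,0],0,0],[[0,-0.0012,0],0,0],[[0,-0.0016,0],0,0],[[0,-0.002,0],0,0]]' | sed -n '2p;4p'
```

```text
tool_pos: [581.8, 91.9, 81.4]
contact_force: [0.4, -1.3, -0.3]
```

```bash

python3 -m creep '[[[0,-0.0002,0],0,0],[[0,-0.0004,0],0,0],[[0,-0.0006,0],0,0],[[0,-0.0008,0],0,0],[[0,-0.001,0],0,0]]' | sed -n '2p;4p'
```

```text
tool_pos: [581.3, 92.8, 81.3]
contact_force: [1.9, -1.2, -0.3]
```

```bash

python3 -m creep '[[[0,-0.0002,0],0,0],[[0,-0.0004,0],0,0],[[0,-0.0006,0],0,0],[[0,-0.0008,0],0,0],[[0,-0.001,0],0,0]]' | sed -n '2p;4p'
```

```text
tool_pos: [581.1, 93.6, 81.3]
contact_force: [1.3, -1.7, -0.2]
```

```bash

python3 -m creep '[[[0,-0.0002,0],0,0],[[0,-0.0004,0],0,0],[[0,-0.0006,0],0,0],[[0,-0.0008,0],0,0],[[0,-0.0008,0],0,0]]' | sed -n '2p;4p'
```

```text
tool_pos: [581.0, 93.9, 81.3]
contact_force: [2.9, -3.7, 0.9]
```

```bash

python3 -m creep '[[[0,-0.0002,0],0,0],[[0,-0.0004,0],0,0],[[0,-0.0004,0],0,0],[[0,-0.0004,0],0,0],[[0,-0.0004,0],0,0]]' | sed -n '2p;4p'
python3 -m creep '[[[0,0.005,0],0,0],[[0,0.015,0],0,0],[[0,0.03,0],0,0],[[0,0.05,0],0,0],[[0,0.05,0],0,0]]' | sed -n '2p;4p'
python3 -m creep '[[[0,0,-0.03],0,0],[[0,0,-0.07],0,0],[[0,0.02,-0.12],0,0],[[0,0.03,-0.15],0,0],[[0,0.03,-0.15],0,0]]' | sed -n '2p;4p'
python3 - <<'E'
from h import *
p,d=camera("wrist");i=camera_info("wrist");np.savez("pics/w5i.npz",**i);cv2.imwrite("pics/w5.png",p)
E
```

```text
tool_pos: [581.0, 93.9, 81.4]
contact_force: [2.8, -5.1, 0.2]
tool_pos: [595.9, 44.6, 81.1]
contact_force: [0.0, 0.7, -0.0]
tool_pos: [607.1, 17.0, 237.1]
contact_force: [0.4, 0.1, -0.9]
```

View pics/w5.png

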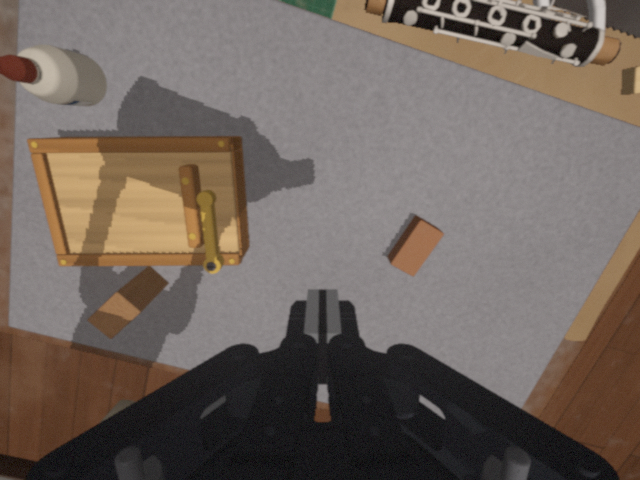

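The button, from its tip at (206,198) to its pivot at (212,266), lies parallel to the bar and just behind it. The lid is home, and the box and blocks are undisturbed.

```bash
python3 -c "
from cell import *
print(job_done())"
```

```text
the job is handed in; nothing more can be done
None
```

The lid is pushed fully home and the turn-button lies straight across it behind the cross bar; the box and the three other objects look undisturbed in the last picture, and the job is handed in.

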